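# Key the marking laser's enable switch and hold it on

### The job

Slide the guard on the switch console fully open, take the square-headed key out of the stand and push it all the way into the keyway, rocking it gently a little to both sides past the sticky wafers inside. Then turn it a quarter turn clockwise (seen from above) against its return spring and finish while still holding it there: do not let go. Leave the round-headed key and the other things where they are.

Things in the scene. Friction and masses are not known exactly. Their poses are not given: they have to be found in the camera images.
- square_key: The key to use, plain steel, loose, standing blade down in one of the stand's two slots. Origin at the blade's tip, z up along the key, y along the blade's width. Blade 16 (y) x 5 (x) x 34 mm (z), square-ended; above it a flat rectangular head 26 (y) x 10 (x) x 44 mm with a small window near its top. Grip it across the 10 mm, fingertips off the console. Half a turn about z changes nothing. 70 g.
- key_shoulder (a point): On the square key's axis at the underside of its head, 34 mm above the blade's tip. It rests on the stand's top at the start and on the plug's face when the key is fully in.
- round_key: The other key, to be left alone: same blade, but a round head (30 mm disc, 10 mm thick). It stands in the other slot of the stand, 60 mm from the square key; which is in which slot varies.
- key_stand: Fixed plywood block 60 mm (x) x 110 mm (y) x 42 mm high, origin under its centre. Two slots in its top, 38 mm deep, at y = -30 and +30 mm, each 18.4 mm long (y) and 7.4 mm wide (x).
- console: Fixed grey switch console with an aluminium top, 110 mm (x) x 190 mm (y) x 60 mm high, origin under its centre. The keyway is in its top at x = 0, y = -40 mm. Two steel guide rails run along y at x = -44 to -33 mm and +33 to +44 mm and stand up to 73 mm high.
- keyway (a point): Centre of the face of the keyway's round plug (35 mm), 61 mm above the worktop; axes as the console's. Its slot at rest runs along the console's y: 18.4 mm (y) x 7.4 mm (x). The key is home when its shoulder rests on this face (34 mm deep).
- plug (a joint): Rotation of the plug (rad): 0 at rest, grows clockwise seen from above, stops at -0.65 and +1.60. A spring (0.07 N m per rad) drives it back towards 0; with the wafers' friction, turning it a quarter takes about 0.17 N m. The key has about 0.15 rad of play in the slot.
- guard (a joint): Position of the sliding guard (m): 0 closed over the keyway, grows as it slides along the console's +y, 0.070 at its stop (fully open). About 2.5 N of friction; it stays where it is left.
- guard_tab (a point): Centre of the top of the guard's upright black tab, 36 mm (console's x) x 10 mm (console's y) x 30 mm high; its top is 97.5 mm above the worktop. It stands on the middle of the guard, a 70 x 62 mm steel plate whose top is 67.5 mm above the worktop; with the guard closed it is straight over the keyway.
- dish: Bystander: small round steel dish, 67 mm, 24 mm high, behind the key stand. Origin under its centre.
- hexkey: Bystander: black hex key, 104 mm long, 9 mm thick, in front of the console.
- wafer_top1 (a point): Inside the keyway, 15 mm below the plug's face: top of the upper sticky wafer (8 mm thick, same slot as the plug's), its slot stuck turned 0.32 to 0.55 rad clockwise by a hidden amount. When the tip stops on it, turn the key (the plug turns along) to within about 0.15 rad of the wafer's angle and press lightly, under 10 N: the key drops in, and from then on the wafer turns with it.
- wafer_top2 (a point): 24 mm below the plug's face: top of the lower sticky wafer, alike, but stuck 0.32 to 0.55 rad counter-clockwise from rest by a hidden amount.
- roll: Bystander: white label roll, 68 mm across, 30 mm high, in front of the key stand.
There are look-alikes about, which are no part of the job. Leave any orange look-alike of the square_key alone.

How it is judged:
By the outcome, as a careful person would: the job done as asked, in the order asked, and still so for the second after the job is handed in, while the arm keeps its last pose, push and grip.
It also fails if it takes over 58 s, if anything falls off the work surface, if the arm or the gripper's body presses on something with over 40 N, if the wrist force passes 120 N, or if a joint passes its speed limit or range.

### The arm

A 6-joint arm with a two-finger parallel gripper is mounted at the origin on a cart in front of the work surface, level with it; the furniture and walls round the work are solid. World frame = base frame: x ahead of the robot, y to its left, z up, the work surface at z = 0. Lengths are in mm, angles in rad, forces in N, time in s.
With the tool pointing down it reaches from about 300 to 950 mm from the base axis. Payload 3.1 kg.
Tool frame: the origin (TCP) lies between the finger pads; the fingertips stand 25 mm ahead of it and the grasp point (between the pads) lies 6 mm ahead of it; z points along the fingers, y is the line along which they close (so a half turn about z gives the same grasp; the last joint's range is limited). The gripper opens to 85 mm and grips with 20 to 120 N. Pads are 22 mm wide; open, the fingers measure 114 mm over their backs; the gripper's body (76 mm by 85 mm) begins 54 mm behind the grasp point. The pads swing forward as they close: fully open they stand 13 mm farther back than shut.
Start: joints at [-1.414, 0.308, 1.634, -0, 1.2, -0.07], TCP at [140.51, -609.007, 226.572] pointing down, gripper open.
Joint ranges: [-3.06, 3.06], [-0.79, 1.96], [0.05, 2.63], [-1.19, 4.34], [0.05, 2.64], [-2.94, 2.94]. Speed limits (rad/s): [2.79, 2.79, 3.14, 3.14, 3.14, 3.14].

### API

Orientations are given as a rotation vector (axis times angle).
In Python, from station import arm, viewer gives the robot as it stands.
- The arm moves only by the tool arm_command, never from a script. Its argument "plan" is a list of rows, each a list of 5 numbers: the opening, from 0 (shut) to 1 (fully open), then the shift along the tool's x, y, z in mm, then the turn about the tool's z in degrees. A call has 1 to 12 rows; each row shifts and turns the commanded pose from where the row before left it, along the tool's axes as they then stand; what a row does not reach is not made up. A row lasts 1/10 s, in which the tool goes at most 50 mm and 8.59 degrees, less where a joint would pass 70% of its speed; a pose out of reach is approached as far as the arm can. A call with a gripper value outside its range is refused whole. The fingers move at their own pace and stop on an object; "newtons" is the grip in N (left out, the last holds). Time passes only in rows, so rows that do not move let the fingers close. It gives the time, the measured TCP pose, the force, the opening and the grip force at its end, in the units of the state.
- arm.sense(): the state, without advancing time (a new reading comes with each control period).
- viewer.grab_frame(name): name is "scene" or "top" or "wrist"; returns a dict with "pixels" (480x640x3 uint8, red, green, blue), "z_map" (480x640 float32, mm along the optical axis (not along the pixel's ray), 0 where there is no reading), "mtx" (3x3 intrinsics, pixels), "k1" (the pictures are not rectified: a ray, as slopes to the right and down, at radius r is drawn at 1 + k1 r^2 times it, then the intrinsics apply), "pose" (4x4, takes a point from camera to world coordinates). Camera axes: x right, y down, z forward; pixel columns grow to the right and rows downward; lengths in mm; the calibration is good to about 2 mm. A picture is of the moment at which its call begins.
- arm.hand_in(): hands the job in; it is judged then, once.
Trained networks look in the newest picture that a camera, given by its name, has taken for a name from the list of things; names that differ only in an ending like _2 or _b are one class to them, and where a whole thing is asked for, a point or a joint stands for the part that bears it (a point fixed in the world has none). Each returns a list of dicts, best first, with "score" (0 to 1); they miss things now and then, are a little off and sometimes report something else, mostly with a low value. They report only what shows in the picture. A call takes as long as a camera call. They do not tell look-alikes from the thing itself.
- viewer.find_in(camera, name): "position" ([x, y, z] in mm, in world coordinates, good to about 4 mm: the middle of the surface that is visible of it).
The state is a dict: "clock": time; "joints": joint angles; "dq": joint speeds; "joint_torque": joint torques, N m; "position": TCP position; "ee_rot": TCP orientation; "ft_force": force on the tool from outside, world axes, zero at the start; "torque": the same for the moment, N m; "grip_width": finger opening in mm; "finger_force": force on a finger pad.
Only numpy, scipy, OpenCV 4.12 (cv2) and the standard library are available. Lean on these libraries where they do the work, as an engineer would, in place of code of your own. Each camera call takes 0.05 s, during which the arm holds its last target. There are 200 camera calls.

## Working session

There is one attempt and no reset: what is moved stays moved. The work goes in short steps, Python scripts to look and compute and a tool call to move; the robot and the scene stay as the last step left them, time stands still between calls to the robot, and variables do not carry over. Pictures are saved under pics/ and viewed, at most 13 in all, crops included, and the job is handed in when it is done.

Besides the shell and the picture viewer there is one more tool, called after "Request:" as name([rows], argument=value, ...), one row to a line, values as JSON. arm_command: Moves the arm, as the interface text tells. Its arguments: {"type":"object","properties":{"plan":{"type":"array","items":{"type":"array","items":{"type":"number"}}},"newtons":{"type":"number"}},"required":["plan"]}

```bash
mkdir -p pics; ls; python3 - <<'E'
from station import arm, viewer
import cv2
s=arm.sense(); print(s)
for c in ("scene","top"):
    f=viewer.grab_frame(c); cv2.imwrite(f"pics/{c}1.png",f["pixels"][:,:,::-1])
    print(c,f["mtx"].tolist(),f["k1"],f["pose"].round(3).tolist())
    for n in ("square_key","round_key","key_stand","console","guard_tab","guard","dish","hexkey","roll"):
        try: print(n,[(round(d["score"],2),[round(v) for v in d["position"]]) for d in viewer.find_in(c,n)][:3])
        except Exception as e: print(n,e)
E
```

```text
pics
{'clock': 0.0, 'joints': array([-1.41367769e+00,  3.09045718e-01,  1.63523234e+00, -8.14674503e-06,
        1.19965738e+00, -6.97053084e-02]), 'dq': array([-1.29743197e-03,  4.33355957e-05,  1.04342709e-03, -1.14731908e-03,
       -3.73271354e-05, -3.89287392e-04]), 'joint_torque': array([-1.35456390e-03, -4.15258205e+01, -2.76666927e+01, -4.44863126e-04,
        1.02281920e-02, -5.71194931e-06]), 'position': array([ 140.3874119 , -608.1599112 ,  225.29990574]), 'ee_rot': array([-3.11908456e+00, -3.55270696e-01,  1.72571718e-04]), 'ft_force': array([-0.26804841, -0.51414506,  0.72106499]), 'torque': array([-0.03040715, -0.02250768, -0.00837912]), 'finger_force': 0.0, 'grip_width': 85.29628186484247}
scene [[496.9217770224441, 0.0, 315.0168996123432], [0.0, 496.9217770224441, 243.02339221125288], [0.0, 0.0, 1.0]] -0.07774962125100304 [[-0.813, -0.379, 0.442, 112.532], [-0.582, 0.542, -0.607, 514.994], [-0.009, -0.75, -0.661, 644.283], [0.0, 0.0, 0.0, 1.0]]
square_key [(0.75, [441, -232, 48]), (0.72, [452, -5, 50]), (0.71, [481, 150, 71])]
round_key [(0.48, [455, -90, 67]), (0.27,
[... 238 characters left out ...]
5])]
top [[556.0158235678088, 0.0, 320.079254744281], [0.0, 556.0158235678088, 239.0735159574244], [0.0, 0.0, 1.0]] -0.0371984239667536 [[-0.016, -0.989, 0.149, 347.544], [-1.0, 0.017, 0.001, 2.135], [-0.004, -0.149, -0.989, 1124.68], [0.0, 0.0, 0.0, 1.0]]
square_key [(0.62, [443, -230, 71]), (0.27, [396, 152, 5])]
round_key []
key_stand [(0.66, [453, -124, 41])]
console [(0.96, [486, 182, 62]), (0.4, [395, 153, 8])]
guard_tab [(0.84, [484, 139, 67]), (0.75, [450, -123, 42]), (0.24, [448, -155, 87])]
guard [(0.89, [485, 136, 67])]
dish [(0.95, [547, -171, 4]), (0.72, [486, 143, 67]), (0.66, [458, -98, 87])]
hexkey [(0.57, [396, 150, 9]), (0.26, [490, 174, 60])]
roll [(0.94, [368, -168, 29])]
```

View pics/scene1.png

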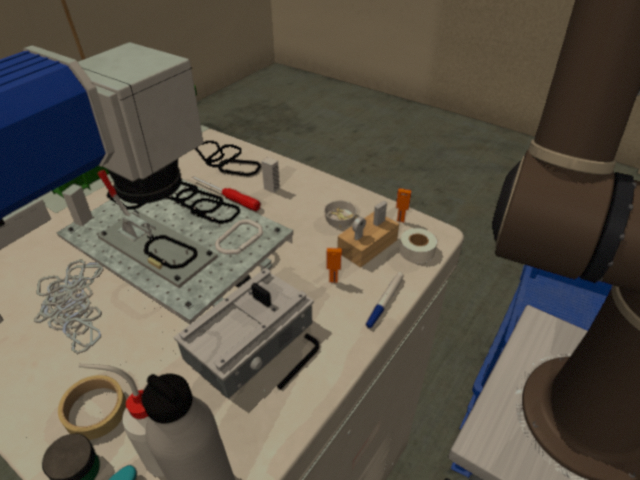

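View pics/top1.png

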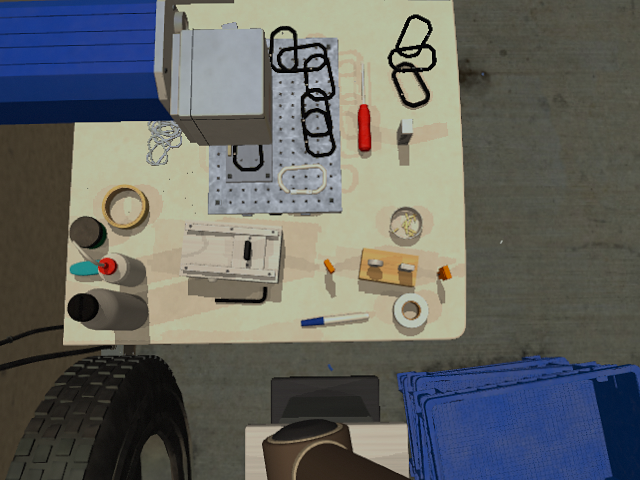

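```bash
cat > h.py <<'E'
import numpy as np, cv2
from station import arm, viewer
def cloud(f):
    z=f["z_map"]; v,u=np.mgrid[:480,:640]
    p=cv2.undistortPoints(np.stack([u,v],-1).reshape(-1,1,2).astype(np.float64),f["mtx"],np.array([f["k1"],0,0,0.])).reshape(480,640,2)
    c=np.dstack([p[...,0]*z,p[...,1]*z,z,np.ones_like(z)])
    w=(c@f["pose"].T)[...,:3]; w[z<=0]=np.nan
    return w
def box(w,lo,hi):
    m=np.all((w>lo)&(w<hi),-1); return w[m],m
def rect(P):
    r=cv2.minAreaRect(P[:,:2].astype(np.float32)); return [np.round(x,1) for x in r],len(P),P.mean(0).round(1)
E
python3 - <<'E'
from h import *
F={}
for c in ("top","scene"):
    f=viewer.grab_frame(c); w=cloud(f); F[c]=f
    print(c)
    for n,lo,hi in (("stand",(400,-200,37),(500,-50,47)),("keys",(400,-200,52),(500,-50,100)),("keyL",(400,-124,52),(500,-60,100)),("keyR",(400,-190,52),(500,-126,100)),
      ("keyLtop",(400,-124,78),(500,-60,100)),("keyRtop",(400,-190,78),(500,-126,100)),
      ("cons",(380,50,52),(600,320,66)),("consall",(380,50,52),(600,320,80)),("rails",(380,50,70),(600,320,77)),("tab",(380,50,85),(600,320,105))):
        P,m=box(w,lo,hi)
        if len(P)>3: print(n,rect(P),P[:,2].max().round(1))
a=F["scene"]["pixels"][180:280,310:450]; b=F["top"]["pixels"][230:300,340:460]
a=cv2.resize(a,(560,400),interpolation=cv2.INTER_CUBIC); b=cv2.resize(b,(240*2,140*2))[:200]
o=np.zeros((600,560,3),np.uint8); o[:400]=a; o[400:,:480]=b
cv2.imwrite("pics/z.png",o[:,:,::-1])
E
```

```text
top
stand ([array([ 453.8, -130. ]), array([108.8,  60.6]), np.float64(80.4)], 1462, array([ 453.3, -129.2,   41.3])) 46.9
keys ([array([ 453.9, -128.8]), array([85.7, 10.5]), np.float64(80.3)], 204, array([ 452.9, -129.2,   78.9])) 89.1
keyL ([array([ 458.6, -101.1]), array([29.2, 10.2]), np.float64(83.0)], 102, array([ 457.9, -100.3,   78.9])) 88.2
keyR ([array([ 448.6, -159.2]), array([24.3, 10. ]), np.float64(78.9)], 102, array([ 447.8, -158.1,   78.9])) 89.1
keyLtop ([array([ 458.4, -100.6]), array([24.5, 10. ]), np.float64(85.9)], 69, array([ 458.5, -100.8,   82.8])) 88.2
keyRtop ([array([ 448.7, -159.2]), array([23.8,  9.8]), np.float64(78.1)], 73, array([ 448.6, -158.8,   84.8])) 89.1
cons ([array([520.7, 165.6]), array([209.8, 176.9]), np.float64(84.9)], 3747, array([489.8, 181.7,  59.3])) 66.0
consall ([array([520.7, 165.6]), array([209.8, 176.9]), np.float64(84.9)], 5485, array([488.8, 176.3,  62.7])) 79.5
rails ([array([488.3, 177. ]), array([179.9,  89.9]), np.float64(84.8)], 807, array([487.6, 173.3,  71.9])) 76.8
tab ([array([484.8, 141.3]), array([10.3, 34. ]), np.flo
[... 500 characters left out ...]
.5,   72.1])) 88.6
keyLtop ([array([459. , -94.4]), array([26.7, 11.3]), np.float64(81.5)], 69, array([458.2, -92.6,  82.9])) 87.4
keyRtop ([array([ 449.2, -154. ]), array([26.1, 10.8]), np.float64(80.1)], 79, array([ 448.3, -153.1,   84.2])) 88.6
cons ([array([520.4, 166.1]), array([215.8, 178.7]), np.float64(84.8)], 4647, array([488.8, 200.4,  60.4])) 66.0
consall ([array([520.4, 166.1]), array([215.8, 178.7]), np.float64(84.8)], 7451, array([486.8, 190.5,  64.5])) 79.9
rails ([array([488.7, 180.7]), array([182.3,  92.6]), np.float64(84.6)], 1735, array([484.8, 183.8,  72.9])) 76.9
tab ([array([485.2, 145.3]), array([11.3, 36.8]), np.float64(84.7)], 206, array([482.9, 147.1,  95.2])) 101.0
```

View pics/z.png

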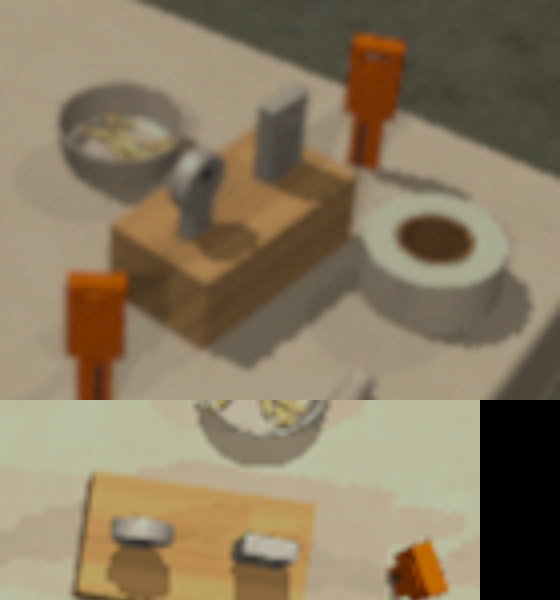

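The square key is in the slot farther from the console (crop around 280,135). The round key is at 195,190, and the orange look-alikes stand off the block. I'll move over the stand, then take a wrist look.

Request:
arm_command([
  [1, 36.5, -33.7, 0, 0],
  [1, 36.5, -33.7, 0, 0],
  [1, 36.5, -33.7, 0, 0],
  [1, 36.5, -33.7, 0, 0],
  [1, 36.5, -33.7, 0, 0],
  [1, 36.5, -33.7, 0, 0],
  [1, 36.5, -33.7, 0, 0],
  [1, 36.5, -33.7, 0, 0],
  [1, 36.5, -33.7, 0, 0],
  [1, 36.5, -33.7, 0, 0],
  [1, 36.5, -33.7, 0, 0],
])

```text
clock: 2.2
position: [449.4, -155.8, 227.1]
ee_rot: [3.121, 0.355, 0.002]
ft_force: [1.3, -1.6, 0.5]
grip_width: 85.3
finger_force: 0.0
```

Request:
arm_command([
  [1, 0, 0, 0, -7.5],
  [1, 0, 0, 0, -7.5],
  [1, 0, 0, 0, -7.5],
  [1, 0, 0, 0, -7.5],
  [1, 0, 0, 0, -7.5],
  [1, 0, 0, 0, -7.5],
  [1, 0, 0, 0, -7.5],
  [1, 0, 0, 0, -7.5],
  [1, 0, 0, 0, -7.5],
  [1, 0, 0, 0, 0],
  [1, 0, 0, 0, 0],
])

```text
clock: 3.3
position: [448.4, -157.5, 226.7]
ee_rot: [2.401, 2.026, 0.0]
ft_force: [-0.6, 0.6, -0.0]
grip_width: 85.6
finger_force: 0.0
```

```bash
cat >> h.py <<'E'
from scipy.spatial.transform import Rotation as R
def st():
    s=arm.sense(); r=R.from_rotvec(s["ee_rot"]).as_matrix()
    print("t",round(s["clock"],2),"p",s["position"].round(2),"yawx",round(np.degrees(np.arctan2(r[1,0],r[0,0])),2),"tilt",np.degrees(r[:2,2]).round(2),"F",s["ft_force"].round(2),"T",s["torque"].round(3),"w",round(s["grip_width"],1),round(s["finger_force"],1),"j",s["joints"].round(2))
    return s["position"],r
def to(x,y,z,yaw=None):
    p,r=st(); d=r.T@(np.array([x,y,z])-p)
    print("shift tool",d.round(2),"turn",None if yaw is None else round(np.degrees(np.arctan2(r[1,0],r[0,0]))-yaw,2))
E
python3 - <<'E'
from h import *
st()
f=viewer.grab_frame("wrist"); cv2.imwrite("pics/w1.png",f["pixels"][:,:,::-1])
print(f["pose"].round(3).tolist(),f["mtx"].tolist())
w=cloud(f)
for n,lo,hi in (("stand",(400,-200,37),(500,-50,47)),("keyL",(400,-124,52),(500,-60,100)),("keyR",(400,-190,52),(500,-126,100)),("keyRtop",(400,-190,78),(500,-126,100))):
    P,m=box(w,lo,hi)
    if len(P)>3: print(n,rect(P),P[:,2].max().round(1))
E
```

```text
t 3.3 p [ 448.39 -157.52  226.67] yawx 80.34 tilt [ 0.01 -0.  ] F [-0.56  0.56 -0.02] T [-0.023 -0.004 -0.025] w 85.6 0.0 j [-0.43  0.01  1.97  0.    1.15 -0.26]
[[0.986, -0.163, -0.047, 458.763], [-0.17, -0.948, -0.27, -89.483], [-0.0, 0.274, -0.962, 375.283], [0.0, 0.0, 0.0, 1.0]] [[335.4412825567941, 0.0, 323.88563110546943], [0.0, 335.4412825567941, 247.54309380323477], [0.0, 0.0, 1.0]]
stand ([array([ 453.2, -128.7]), array([109.5,  60.3]), np.float64(80.3)], 5980, array([ 453.7, -125.7,   43.3])) 46.0
keyL ([array([458.1, -98.6]), array([28.9, 10.3]), np.float64(80.8)], 416, array([458.5, -98.3,  83.9])) 88.2
keyR ([array([ 448.4, -157.6]), array([26. ,  9.8]), np.float64(79.5)], 389, array([ 448.7, -155.3,   84.3])) 89.5
keyRtop ([array([ 448.5, -157.5]), array([26. ,  9.8]), np.float64(80.1)], 339, array([ 448.4, -156.8,   86.8])) 89.5
```

View pics/w1.png

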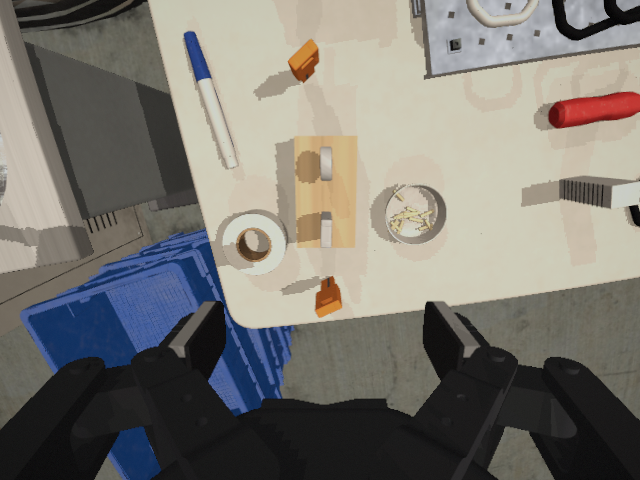

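Request:
arm_command([
  [0, 42.4, -1.7, 0, -0.75],
  [0, 42.4, -1.7, 0, -0.75],
  [0, 42.4, -1.7, 0, -0.75],
  [0, 42.4, -1.7, 0, -0.75],
  [0, 42.4, -1.7, 0, -0.75],
  [0, 42.4, -1.7, 0, -0.75],
  [0, 0, 0, 0, 0],
  [0, 0, 0, 0, 0],
])

```text
clock: 4.15
position: [471.9, 96.6, 226.5]
ee_rot: [2.314, 2.124, -0.001]
ft_force: [-0.2, -0.5, 0.7]
grip_width: 0.4
finger_force: 0.0
```

```bash
python3 - <<'E'
from h import *
f=viewer.grab_frame("wrist"); cv2.imwrite("pics/w2.png",f["pixels"][:,:,::-1])
w=cloud(f)
for n,lo,hi in (("rails",(400,50,70),(560,320,77)),("tab",(440,100,88),(530,200,105)),("plate",(440,60,64),(530,220,70))):
    P,m=box(w,lo,hi)
    if len(P)>3: print(n,rect(P),P[:,2].max().round(1))
to(482,110,102,84.8)
E
```

```text
rails ([array([488.3, 179.4]), array([179.6,  90.8]), np.float64(84.6)], 6324, array([488.7, 184.1,  73.2])) 77.0
tab ([array([485. , 144.1]), array([ 9.5, 35.4]), np.float64(85.3)], 548, array([484.6, 144.3,  97.7])) 100.9
plate ([array([484.7, 143.5]), array([61.3, 67. ]), np.float64(84.8)], 4334, array([484.7, 144.4,  68.7])) 70.0
t 4.2 p [471.89  95.67 226.48] yawx 84.99 tilt [-0.02 -0.04] F [-0.42  0.02 -0.66] T [ 0.056 -0.032 -0.029] w 0.3 0.0 j [ 0.11  0.03  1.96 -0.    1.15  0.2 ]
shift tool [ 15.26   8.85 124.47] turn 0.19
```

View pics/w2.png

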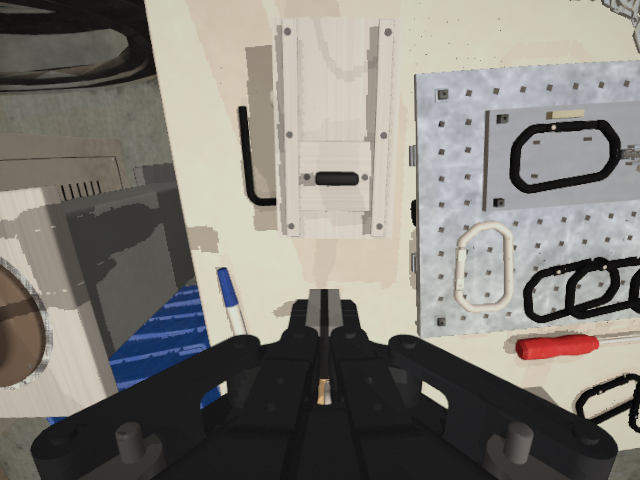

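Request:
arm_command([
  [0, 6.4, 2.9, 41.5, 0],
  [0, 6.4, 2.9, 41.5, 0.1],
  [0, 6.4, 2.9, 41.5, 0.1],
  [0, 0, 0, 0, 0],
  [0, 0, 0, 0, 0],
  [0, 6, 0, 0, 0],
  [0, 6, 0, 0, 0],
  [0, 4, 0, 0, 0],
  [0, 4, 0, 0, 0],
  [0, 4, 0, 0, 0],
])

```text
clock: 5.2
position: [485.0, 138.8, 102.8]
ee_rot: [2.319, 2.118, 0.002]
ft_force: [0.3, -0.3, 0.5]
grip_width: 0.2
finger_force: 0.0
```

Request:
arm_command([
  [0, 6, 0, 0, 0],
  [0, 6, 0, 0, 0],
  [0, 6, 0, 0, 0],
  [0, 6, 0, 0, 0],
  [0, 6, 0, 0, 0],
  [0, 6, 0, 0, 0],
  [0, 6, 0, 0, 0],
  [0, 4, 0, 0, 0],
  [0, 4, 0, 0, 0],
])

```text
clock: 6.1
position: [489.1, 188.4, 102.1]
ee_rot: [2.32, 2.118, -0.0]
ft_force: [-0.5, 0.3, 0.8]
grip_width: 0.4
finger_force: 0.0
```

```bash
python3 - <<'E'
from h import *
st()
f=viewer.grab_frame("scene")
P,m=box(cloud(f),(440,120,85),(530,260,105)); print(rect(P))
E
```

```text
t 6.1 p [489.13 188.36 102.07] yawx 84.8 tilt [-0. -0.] F [-0.47  0.34  0.82] T [ 0.02  -0.026 -0.068] w 0.4 0.0 j [ 0.28  0.28  1.96 -0.    0.9   0.38]
([array([483.5, 145.5]), array([11.2, 34.8]), np.float64(82.3)], 189, array([480.9, 147.4,  94.6]))
```

```bash
python3 - <<'E'
from h import *
f=viewer.grab_frame("scene")
a=cv2.resize(f["pixels"][200:420,120:400],(784,600)); cv2.imwrite("pics/s3.png",a[:,:,::-1])
E
```

```text
(no output)
```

View pics/s3.png

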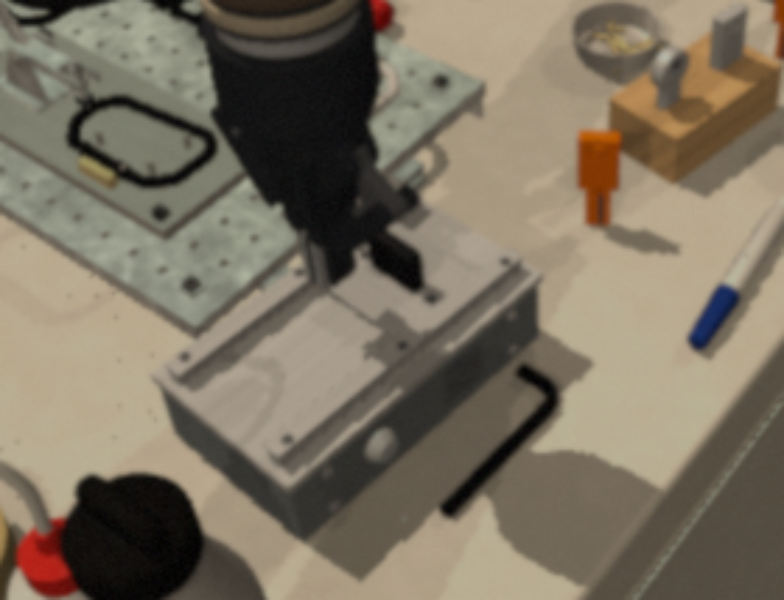

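```bash
python3 - <<'E'
from h import *
for c in ("scene","wrist"):
    f=viewer.grab_frame(c); w=cloud(f); T=np.linalg.inv(f["pose"])
    for p in ((489,188,77),(485,144,97)):
        q=T@np.array([*p,1.]); s=q[:2]/q[2]; k=1+f["k1"]*(s@s); uv=f["mtx"][:2,:2]@(s*k)+f["mtx"][:2,2]; u,v=uv.round().astype(int)
        print(c,p,uv.round(),w[v,u].round() if 0<=v<480 and 0<=u<640 else None)
    if c=="scene":
        for v in range(270,312,4): print(v,[tuple(int(t) for t in np.nan_to_num(w[v,u])) for u in (230,234,238,242)])
    cv2.imwrite("pics/w4.png",f["pixels"][:,:,::-1])
E
```

```text
scene (489, 188, 77) [241. 314.] [499. 179.  61.]
scene (485, 144, 97) [261. 288.] [484. 144.  98.]
270 [(473, 207, 193), (473, 200, 187), (465, 200, 192), (460, 198, 193)]
274 [(474, 207, 185), (475, 200, 178), (473, 195, 175), (472, 189, 171)]
278 [(476, 207, 176), (473, 203, 175), (481, 189, 158), (474, 188, 161)]
282 [(484, 201, 159), (476, 201, 164), (473, 197, 161), (466, 196, 165)]
286 [(486, 201, 149), (478, 201, 155), (468, 203, 162), (459, 203, 168)]
290 [(489, 200, 139), (481, 199, 143), (476, 197, 144), (459, 204, 161)]
294 [(490, 200, 130), (482, 199, 134), (477, 197, 135), (476, 190, 130)]
298 [(492, 199, 120), (484, 200, 125), (480, 196, 124), (475, 192, 124)]
302 [(522, 176, 71), (484, 201, 118), (481, 196, 116), (476, 193, 115)]
306 [(524, 176, 60), (519, 173, 61), (509, 173, 68), (503, 170, 68)]
310 [(518, 183, 61), (512, 179, 62), (508, 175, 61), (502, 172, 61)]
wrist (489, 188, 77) [326. 282.] [488. 181.  60.]
wrist (485, 144, 97) [326. 372.] [488. 180. 145.]
```

View pics/w4.png

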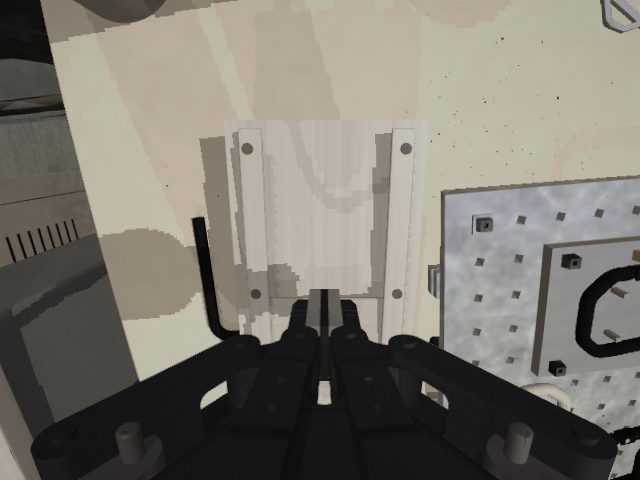

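```bash
python3 - <<'E'
from h import *
p,r=st()
f=viewer.grab_frame("wrist"); w=cloud(f); z=f["z_map"]
for v in range(276,400,8): print(v,[( (r.T@(w[v,u]-p)).round(0).tolist() , float(z[v,u].round())) for u in (316,334)])
print(f["pose"].round(3).tolist())
f=viewer.grab_frame("top"); w=cloud(f); P,m=box(w,(440,120,100),(530,260,400)); print(len(P),P.min(0),P.max(0))
E
```

```text
t 6.3 p [489.05 187.97 102.04] yawx 84.81 tilt [-0.01 -0.01] F [ 0.32 -0.3  -0.42] T [ 0.007  0.036 -0.022] w 0.1 0.0 j [ 0.28  0.28  1.96 -0.    0.9   0.37]
276 [([-3.0, -6.0, 41.0], 202.0), ([-3.0, 5.0, 40.0], 201.0)]
284 [([-8.0, -6.0, 41.0], 204.0), ([-8.0, 5.0, 42.0], 204.0)]
292 [([11.0, -5.0, -15.0], 145.0), ([11.0, 3.0, -14.0], 145.0)]
300 [([10.0, -5.0, -22.0], 138.0), ([11.0, 3.0, -23.0], 137.0)]
308 [([10.0, -4.0, -29.0], 131.0), ([11.0, 3.0, -30.0], 130.0)]
316 [([11.0, -4.0, -36.0], 124.0), ([nan, nan, nan], 0.0)]
324 [([11.0, -4.0, -42.0], 118.0), ([10.0, 2.0, -41.0], 120.0)]
332 [([11.0, -4.0, -49.0], 111.0), ([12.0, 2.0, -50.0], 110.0)]
340 [([12.0, -4.0, -55.0], 106.0), ([12.0, 2.0, -54.0], 106.0)]
348 [([9.0, -4.0, -56.0], 106.0), ([11.0, 2.0, -59.0], 102.0)]
356 [([5.0, -4.0, -54.0], 109.0), ([11.0, 2.0, -63.0], 98.0)]
364 [([2.0, -4.0, -53.0], 110.0), ([8.0, 2.0, -63.0], 99.0)]
372 [([-1.0, -4.0, -53.0], 111.0), ([-0.0, 2.0, -55.0], 109.0)]
380 [([-4.0, -4.0, -53.0], 112.0), ([-4.0, 2.0, -54.0], 111.0)]
388 [([-7.0, -4.0, -54.0], 112.0), ([-6.0, 2.0, -55.0], 110.0)]
396 [([-8.0, -4.0, -57.0], 109.0), ([-8.0, 2.0, -57.0], 109.0)]
[[0.996, -0.089, -0.026, 494.102], [-0.092, -0.958, -0.273, 256.722], [-0.0, 0.274, -0.962, 250.64], [0.0, 0.0, 0.0, 1.0]]
571 [449.08977848 147.76970038 212.38851594] [500.42331789 209.59587514 390.04566447]
```

The picture shows the shut fingertips about 38 mm higher than the stated tool geometry. Both cameras put them at TCP z + 13, so they passed over the tab without touching it. I'll back up, go lower and push again.

Request:
arm_command([
  [0, -38, 0, 0, 0],
  [0, -38, 0, 0, 0],
  [0, 0, 0, 0, 0],
  [0, 0, 0, 10, 0],
  [0, 0, 0, 10, 0],
  [0, 0, 0, 10, 0],
  [0, 0, 0, 6, 0],
  [0, 0, 0, 0, 0],
])

```text
clock: 7.2
position: [480.8, 112.7, 64.4]
ee_rot: [-2.317, -2.118, 0.004]
ft_force: [-0.7, 0.8, 0.0]
grip_width: -0.1
finger_force: 0.0
```

Request:
arm_command([
  [0, 6, 0, 0, 0],
  [0, 5, 0, 0, 0],
  [0, 4, 0, 0, 0],
  [0, 4, 0, 0, 0],
  [0, 4, 0, 0, 0],
  [0, 0, 0, 0, 0],
])

```text
clock: 7.8
position: [484.7, 135.8, 66.4]
ee_rot: [2.32, 2.118, 0.001]
ft_force: [-0.0, 0.0, 0.5]
grip_width: -0.0
finger_force: 0.0
```

```bash
python3 - <<'E'
from h import *
p,r=st()
f=viewer.grab_frame("scene"); w=cloud(f)
P,m=box(w,(440,120,85),(530,260,105)); print(rect(P))
P,m=box(w,(450,80,72),(530,180,250)); 
for z in range(72,130,6):
    Q=P[(P[:,2]>=z)&(P[:,2]<z+6)]; print(z,len(Q),Q.min(0).round() if len(Q) else '',Q.max(0).round() if len(Q) else '')
a=cv2.resize(f["pixels"][200:365,200:400],(720,594)); cv2.imwrite("pics/s5.png",a[:,:,::-1])
f=viewer.grab_frame("wrist"); w=cloud(f)
for v in range(268,324,6): print(v,[( (r.T@(w[v,u]-p)).round(0).tolist(),w[v,u].round().tolist()) for u in (316,)])
E
```

```text
t 7.8 p [484.65 135.78  66.38] yawx 84.8 tilt [0.04 0.03] F [-0.04  0.03  0.49] T [-0.085  0.004 -0.003] w -0.0 0.0 j [0.19 0.3  2.02 0.   0.82 0.28]
([array([485.4, 147.4]), array([35.3, 27.8]), np.float64(6.4)], 313, array([481. , 151. ,  95.3]))
72 268 [450. 119.  72.] [530. 180.  78.]
78 55 [468. 134.  79.] [504. 159.  84.]
84 74 [468. 132.  84.] [502. 160.  90.]
90 77 [468. 132.  90.] [502. 159.  96.]
96 158 [467. 140.  96.] [503. 159. 102.]
102 31 [470. 141. 102.] [491. 149. 108.]
108 28 [471. 144. 108.] [496. 149. 114.]
114 48 [456. 140. 115.] [511. 151. 120.]
120 117 [451. 125. 120.] [519. 153. 126.]
126 110 [451. 125. 126.] [524. 152. 132.]
268 [([20.0, -5.0, -11.0], [482.0, 157.0, 77.0])]
274 [([21.0, -5.0, -19.0], [482.0, 157.0, 86.0])]
280 [([20.0, -5.0, -24.0], [482.0, 156.0, 91.0])]
286 [([20.0, -5.0, -30.0], [482.0, 156.0, 97.0])]
292 [([18.0, -5.0, -32.0], [482.0, 154.0, 98.0])]
298 [([17.0, -4.0, -33.0], [482.0, 153.0, 100.0])]
304 [([14.0, -5.0, -33.0], [481.0, 150.0, 99.0])]
310 [([10.0, -5.0, -30.0], [481.0, 146.0, 97.0])]
316 [([11.0, -4.0, -36.0], [481.0, 147.0, 103.0])]
322 [([11.0, -4.0, -41.0], [481.0, 147.0, 107.0])]
```

View pics/s5.png

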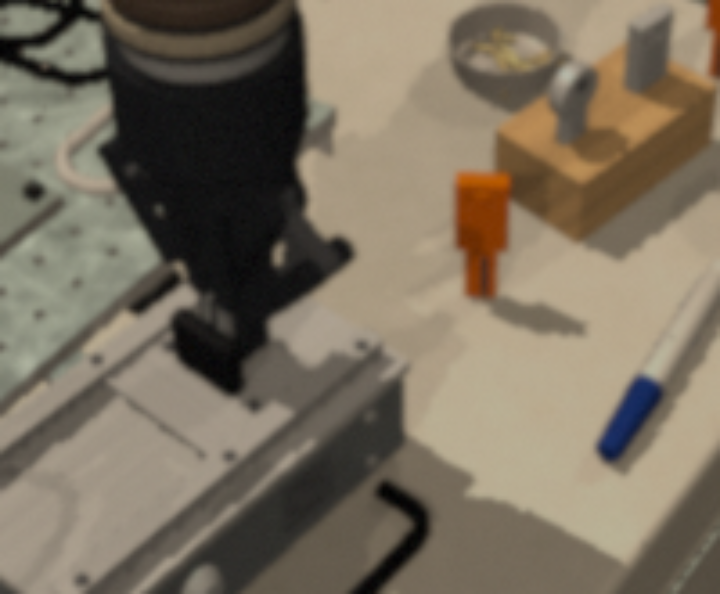

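Request:
arm_command([
  [0, 6, 0, 0, 0],
  [0, 6, 0, 0, 0],
  [0, 6, 0, 0, 0],
  [0, 6, 0, 0, 0],
  [0, 6, 0, 0, 0],
  [0, 6, 0, 0, 0],
  [0, 6, 0, 0, 0],
  [0, 6, 0, 0, 0],
  [0, 4, 0, 0, 0],
  [0, 4, 0, 0, 0],
])

```text
clock: 8.9
position: [489.2, 191.3, 66.0]
ee_rot: [-2.32, -2.118, 0.001]
ft_force: [-1.6, -2.4, 0.8]
grip_width: -0.3
finger_force: 1.3
```

Request:
arm_command([
  [0, 2, 0, 0, 0],
  [0, 2, 0, 0, 0],
  [0, 1.5, 0, 0, 0],
])

```text
clock: 9.2
position: [489.4, 193.8, 66.0]
ee_rot: [2.315, 2.119, -0.008]
ft_force: [-0.8, -14.3, 5.0]
grip_width: 0.0
finger_force: 7.2
```

Request:
arm_command([
  [0, -10, 0, 0, 0],
  [0, -30, 0, -20, 0],
  [1, -30, 0, -30, 0],
  [1, -18, 0, -10, 0],
  [1, 0, 0, 0, 0],
  [1, 0, 0, 0, 0],
])

```text
clock: 9.8
position: [482.4, 109.1, 126.3]
ee_rot: [2.322, 2.116, 0.003]
ft_force: [-1.1, -0.6, 0.6]
grip_width: 57.9
finger_force: 0.0
```

```bash
python3 - <<'E'
from h import *
p,r=st()
f=viewer.grab_frame("wrist"); w=cloud(f); cv2.imwrite("pics/w6.png",f["pixels"][:,:,::-1])
np.savez("f6.npz",**f)
for n,lo,hi in (("rails",(400,50,70),(560,320,77)),("tab",(440,160,88),(530,240,105)),("plate",(450,120,65.5),(520,260,70)),("deep",(460,110,-50),(510,170,57)),("plugface",(460,110,60),(510,165,66))):
    P,m=box(w,lo,hi)
    if len(P)>3: print(n,rect(P))
E
```

```text
t 9.8 p [482.43 109.06 126.32] yawx 84.69 tilt [0.1  0.08] F [-1.11 -0.56  0.58] T [-0.001  0.03   0.031] w 57.9 0.0 j [0.13 0.18 2.02 0.   0.94 0.23]
rails ([array([487.7, 173.3]), array([168.2,  90.8]), np.float64(84.6)], 12633, array([488.8, 183.1,  73.2]))
tab ([array([491. , 209.1]), array([10.6, 35.8]), np.float64(85.0)], 1685, array([491. , 208.5,  97.8]))
plate ([array([488.5, 193.4]), array([95.2, 65. ]), np.float64(86.0)], 10076, array([488.4, 209.4,  68.7]))
deep ([array([479.2, 140.9]), array([19.5, 24.4]), np.float64(60.5)], 314, array([483.9, 135.3,  34. ]))
plugface ([array([485. , 137.5]), array([55. , 49.9]), np.float64(89.9)], 6099, array([485.1, 138.5,  62.3]))
```

View pics/w6.png

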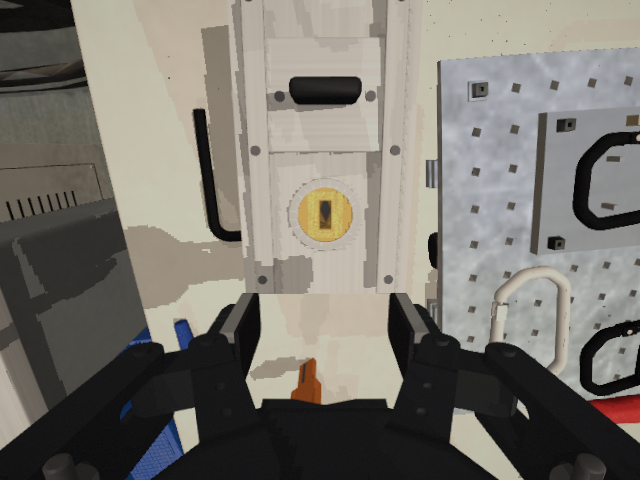

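```bash
cat >> h.py <<'E'
def yellow(f,zp=62.):
    hsv=cv2.cvtColor(f["pixels"],cv2.COLOR_RGB2HSV); 
    w=cloud(f); m=cv2.inRange(hsv,(18,90,80),(32,255,255)); m[~(np.abs(w[...,2]-62)<6)]=0
    n,l,s,c=cv2.connectedComponentsWithStats(m); i=1+np.argmax(s[1:,4])
    k,_=cv2.findContours((l==i).astype(np.uint8),cv2.RETR_EXTERNAL,cv2.CHAIN_APPROX_NONE); k=max(k,key=len)
    return k[:,0,:].astype(float),s[i]
def ray(f,uv,zp):
    uv=np.asarray(uv,float).reshape(-1,1,2); q=cv2.undistortPoints(uv,f["mtx"],np.array([f["k1"],0,0,0.]))[:,0]
    d=np.c_[q,np.ones(len(q))]@f["pose"][:3,:3].T; o=f["pose"][:3,3]; return o+d*((zp-o[2])/d[:,2])[:,None]
E
python3 - <<'E'
from h import *
f=dict(np.load("f6.npz"))
k,s=yellow(f); print(s)
W=ray(f,k,62.); print("plug",cv2.minEnclosingCircle(W[:,:2].astype(np.float32)),cv2.fitEllipse(W[:,:2].astype(np.float32)))
x,y,ww,hh,_=s
g=cv2.cvtColor(f["pixels"],cv2.COLOR_RGB2GRAY)
# slot: dark inside plug
c=k.mean(0); m=np.zeros_like(g); cv2.circle(m,(int(c[0]),int(c[1])),20,255,-1)
hsv=cv2.cvtColor(f["pixels"],cv2.COLOR_RGB2HSV); print(g[int(c[1])-20:int(c[1])+22:2,int(c[0])-14:int(c[0])+15:2])
E
```

```text
[ 298  188   54   54 1989]
plug ((484.59735107421875, 139.31297302246094), 17.573156356811523) ((484.5089416503906, 139.30250549316406), (34.335044860839844, 34.58296203613281), 8.90405559539795)
[[173 182 178 178 178 175 185 171 169 168 176 178 165 172 183]
 [175 185 172 178 175 178 163 168 178 176 181 174 164 173 181]
 [175 185 172 176 178 177 167 172 181 170 182 170 168 170 179]
 [185 183 174 172 148 134 126 121 129 136 154 173 168 166 181]
 [182 185 173 172 132  89  58  54  64  93 145 180 164 168 172]
 [174 180 171 174 131  73  54  54  53  81 144 175 167 175 181]
 [176 182 176 172 128  64  54  53  53  67 145 175 167 171 177]
 [179 180 176 174 128  53  53  54  52  54 143 178 168 174 183]
 [173 178 176 173 129  55  55  52  52  52 143 174 175 173 175]
 [177 181 168 172 130  65  53  53  52  57 144 172 168 179 183]
 [174 182 180 173 131  82  55  54  52  76 145 178 180 173 185]
 [177 178 180 165 125  95  66  53  54  83 145 181 178 182 174]
 [172 167 180 165 133  99  82  55  65  94 146 183 183 183 172]
 [176 183 184 173 133  99  94  67  83  95 146 186 175 183 166]
 [183 167 169 163 128  69  78  76  88 110 146 178 176 186 171]
 [178 174 187 173 132  87  81  73  87 105 146 176 172 179 179]
 [178 170 173 162 132  75  74  83  83  85 145 172 180 175 175]
 [175 176 178 176 139 105 106 106 105 102 148 173 182 182 170]
 [178 170 170 179 167 162 172 170 171 170 163 163 178 179 170]
 [180 177 174 176 176 166 164 169 170 174 172 174 187 178 179]
 [171 173 171 178 178 178 177 177 180 185 175 166 180 175 166]]
```

Tab to plug measures 70.1 mm in one picture (tab at pixel 325,90 and plug at 325,214), so the guard is fully open. The slot lies along console y. Now back to the square key.

Request:
arm_command([
  [1, -45, -1.8, 0, 0.7],
  [1, -45, -1.8, 0, 0.7],
  [1, -45, -1.8, 0, 0.7],
  [1, -45, -1.8, 0, 0.8],
  [1, -45, -1.8, 0, 0.8],
  [1, -42, -1.8, 0, 0.8],
  [1, 0, 0, 0, 0],
  [1, 0, 0, 0, 0],
  [1, 0, 0, 0, 0],
])

```text
clock: 10.75
position: [438.6, -153.3, 125.3]
ee_rot: [-2.399, -2.026, 0.0]
ft_force: [0.2, 0.2, -0.0]
grip_width: 85.2
finger_force: 0.0
```

```bash
python3 - <<'E'
from h import *
to(448.5,-157.6,60,80.2)
f=viewer.grab_frame("wrist"); w=cloud(f); np.savez("f7.npz",**f)
for n,lo,hi in (("stand",(400,-200,37),(500,-50,47)),("keyR",(400,-190,52),(500,-126,100)),("keyRtop",(400,-190,82),(500,-126,100))):
    P,m=box(w,lo,hi)
    if len(P)>3: print(n,rect(P),P[:,2].max().round(1))
E
```

```text
t 10.75 p [ 438.59 -153.28  125.27] yawx 80.37 tilt [-0.07  0.08] F [ 0.15  0.25 -0.04] T [-0.007  0.005 -0.064] w 85.2 0.0 j [-0.43  0.13  2.08  0.    0.93 -0.26]
shift tool [-2.68 10.6  65.25] turn 0.17
stand ([array([ 453.4, -128.6]), array([110.6,  60.4]), np.float64(80.4)], 11614, array([ 453.9, -124.5,   43.3])) 46.4
keyR ([array([ 448.4, -157.7]), array([26.4, 10. ]), np.float64(78.7)], 977, array([ 448.6, -154.6,   81.8])) 89.0
keyRtop ([array([ 448.4, -157.8]), array([26.3, 10. ]), np.float64(78.6)], 719, array([ 448.4, -156.8,   86.9])) 89.0
```

Request:
arm_command([
  [1, -2.9, 10.5, 0, 0.3],
  [1, 0, 0, 0, 0],
  [1, 0, 0, 25, 0],
  [1, 0, 0, 20, 0],
  [1, 0, 0, 20, 0],
  [1, 0, 0, 12, 0],
  [1, 0, 0, 11, 0],
  [1, 0, 0, 0, 0],
  [1, 0, 0, 0, 0],
])

```text
clock: 11.7
position: [449.0, -159.5, 38.3]
ee_rot: [2.406, 2.019, 0.0]
ft_force: [-0.3, 0.0, -0.6]
grip_width: 85.5
finger_force: 0.0
```

```bash
python3 - <<'E'
from h import *
to(448.4,-157.8,37,80)
f=viewer.grab_frame("scene"); a=cv2.resize(f["pixels"][150:300,300:480],(720,600)); cv2.imwrite("pics/s8.png",a[:,:,::-1])
w=cloud(f); P,m=box(w,(380,-190,44),(530,-125,150))
for z in range(44,100,5):
    Q=P[(P[:,2]>=z)&(P[:,2]<z+5)]; print(z,len(Q),np.histogram(Q[:,0],np.arange(380,531,10))[0])
E
```

```text
t 11.7 p [ 449.01 -159.52   38.31] yawx 80.01 tilt [ 0.02 -0.01] F [-0.26  0.01 -0.65] T [ 0.012 -0.002 -0.027] w 85.5 0.0 j [-0.43  0.31  2.09  0.    0.74 -0.26]
shift tool [ 1.59 -0.9   1.31] turn 0.01
44 38 [ 0  0  0  0  2  5 23  6  2  0  0  0  0  0  0]
49 21 [ 0  0  0  0  0  0 17  4  0  0  0  0  0  0  0]
54 35 [ 0  0  2  0  0  0 22  5  0  0  3  3  0  0  0]
59 63 [ 0  3 12  0  0  0 22  5  0  0  4 17  0  0  0]
64 69 [ 0 12  7  0  0  0 22  7  0  0  4 15  2  0  0]
69 83 [ 0 14 13  0  0  0 23  5  0  0  9 15  4  0  0]
74 64 [ 0 13  9  0  0  0 14  5  0  0  4 15  4  0  0]
79 84 [ 0 18 11  0  0  0 24  6  0  0  4 16  5  0  0]
84 98 [ 0 13 11  0  0  0 27 22  0  0  4 18  3  0  0]
89 49 [ 0 11 11  0  0  0  0  0  0  0  6 21  0  0  0]
94 27 [ 0  5  3  0  0  0  0  0  0  0  1 17  1  0  0]
99 53 [ 1 15 10  1  0  0  0  0  0  0  1 12  7  6  0]
```

View pics/s8.png

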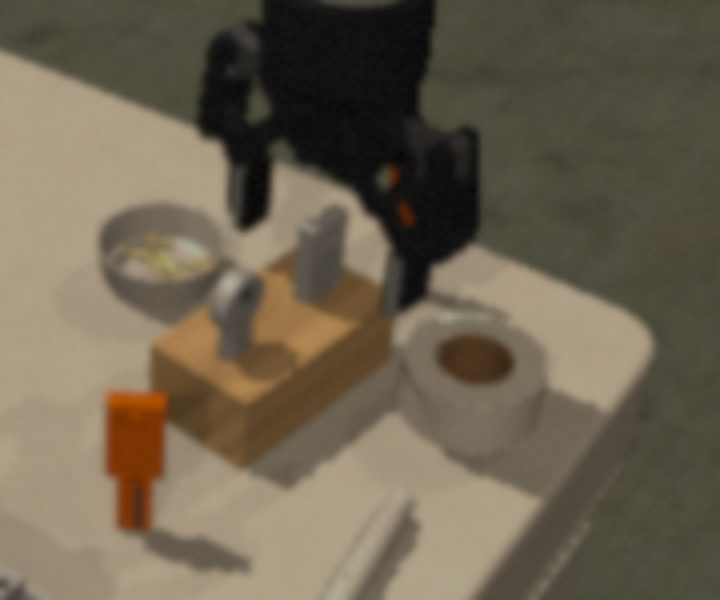

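Request:
arm_command([
  [1, 1.3, -0.5, -2.5, 0],
  [1, 0, 0, 0, 0],
  [0, 0, 0, 0, 0],
  [0, 0, 0, 0, 0],
  [0, 0, 0, 0, 0],
  [0, 0, 0, 0, 0],
  [0, 0, 0, 0, 0],
  [0, 0, 0, 0, 0],
  [0, 0, 0, 0, 0],
], newtons=60)

```text
clock: 12.65
position: [448.7, -158.3, 40.7]
ee_rot: [2.406, 2.019, 0.001]
ft_force: [0.9, -0.1, -0.2]
grip_width: 9.4
finger_force: 59.4
```

```bash
python3 - <<'E'
from h import *
st()
E
```

```text
t 12.65 p [ 448.73 -158.3    40.68] yawx 79.99 tilt [ 0.05 -0.02] F [ 0.94 -0.1  -0.23] T [-0.034 -0.228  0.032] w 9.4 59.4 j [-0.43  0.3   2.09  0.    0.74 -0.26]
```

Request:
arm_command([
  [0, 0, 0, -8, 0],
  [0, 0, 0, -20, 0],
  [0, 0, 0, -35, 0],
  [0, 0, 0, -42, 0],
  [0, 42.7, -2.3, 0, 0],
  [0, 42.7, -2.3, 0, 0],
  [0, 42.7, -2.3, 0, 0],
  [0, 42.8, -2.3, 0, 0],
  [0, 42.8, -2.4, 0, 0],
  [0, 42.8, -2.4, 0, 0],
  [0, 42.8, -2.4, 0, 0],
  [0, 0, 0, 0, -4.7],
])

```text
clock: 13.85
position: [484.0, 144.0, 146.2]
ee_rot: [-2.313, -2.123, -0.002]
ft_force: [0.4, -1.1, -0.9]
grip_width: 9.2
finger_force: 60.2
```

Request:
arm_command([
  [0, 0, 0, 0, 0],
  [0, 0, 0, 0, 0],
])

```text
clock: 14.05
position: [483.3, 139.2, 145.4]
ee_rot: [-2.323, -2.114, 0.003]
ft_force: [0.4, 0.4, -1.3]
grip_width: 9.0
finger_force: 60.2
```

```bash
python3 - <<'E'
from h import *
to(484.7,139.2,96,84.7)
for i in range(3):
    f=viewer.grab_frame("scene"); s=arm.sense(); print(s["position"].round(2))
a=cv2.resize(f["pixels"][200:365,180:380],(720,594)); cv2.imwrite("pics/s9.png",a[:,:,::-1])
w=cloud(f); P,m=box(w,(455,110,85),(515,170,150))
for z in range(95,150,6):
    Q=P[(P[:,2]>=z)&(P[:,2]<z+6)]; print(z,len(Q),Q.min(0).round(1) if len(Q) else '',Q.max(0).round(1) if len(Q) else '')
E
```

```text
t 14.05 p [483.32 139.16 145.41] yawx 84.62 tilt [-0.09 -0.04] F [ 0.44  0.39 -1.3 ] T [-0.034  0.028 -0.016] w 9.0 60.2 j [ 0.19  0.17  1.98 -0.    0.99  0.29]
shift tool [ 0.21  1.44 49.41] turn -0.08
[483.49 138.79 145.44]
[483.65 138.59 145.45]
[483.84 138.52 145.52]
95 0  
101 0  
107 0  
113 23 [479.4 133.4 113.1] [485.7 148.6 118.9]
119 28 [479.2 132.9 119.7] [485.  148.6 124.6]
125 34 [479.  131.7 125.3] [487.  148.9 130.8]
131 30 [478.6 133.2 131.1] [486.3 149.2 136.9]
137 20 [479.7 133.1 137.2] [485.5 148.5 142.4]
143 6 [480.2 144.8 143.5] [483.7 152.1 148.8]
149 1 [479.4 152.6 149.7] [479.4 152.6 149.7]
```

View pics/s9.png

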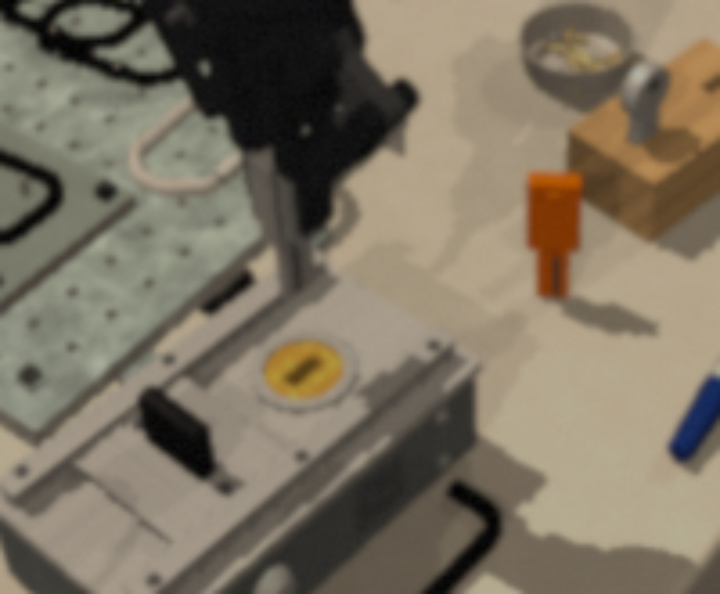

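```bash
python3 - <<'E'
from h import *
f=viewer.grab_frame("scene"); st()
k,s=yellow(f); W=ray(f,k,61.5); print("plug scene",cv2.fitEllipse(W[:,:2].astype(np.float32)))
w=cloud(f); P,m=box(w,(455,110,113),(515,170,138))
print(rect(P)); print(np.percentile(P[:,:2],[3,50,97],axis=0).round(1))
E
```

```text
t 14.25 p [483.96 138.54 145.56] yawx 84.56 tilt [-0.03 -0.01] F [-0.24  1.01 -0.38] T [-0.001 -0.002 -0.023] w 9.1 60.2 j [ 0.19  0.17  1.98 -0.    0.99  0.29]
plug scene ((485.9031066894531, 140.12550354003906), (31.56308364868164, 33.843509674072266), 174.41184997558594)
([array([483. , 140.2]), array([17.6,  7.3]), np.float64(85.4)], 120, array([481.4, 141.8, 126.1]))
[[479.7 132.5]
 [480.8 143. ]
 [485.6 148.6]]
```

Request:
arm_command([
  [0, 0.8, 1.1, 20, -0.1],
  [0, 0, 0, 20, 0],
  [0, 0, 0, 6, 0],
  [0, 0, 0, 0, 0],
  [0, 0, 0, 0, 0],
  [0, 0, 0, 2, 0],
  [0, 0, 0, 2, 0],
  [0, 0, 0, 2, 0],
])

```text
clock: 15.05
position: [485.8, 140.3, 94.0]
ee_rot: [2.32, 2.118, 0.001]
ft_force: [0.0, -0.3, 0.0]
grip_width: 9.7
finger_force: 60.2
```

Request:
arm_command([
  [0, 0, 0, 1, 0],
  [0, 0, 0, 1, 0],
])

```text
clock: 15.25
position: [485.3, 140.2, 91.5]
ee_rot: [2.32, 2.118, 0.0]
ft_force: [-0.2, 1.0, -0.7]
grip_width: 9.5
finger_force: 60.2
```

Request:
arm_command([
  [0, 0, 0, 1.5, 0],
  [0, 0, 0, 1.5, 0],
  [0, 0, 0, 1.5, 0],
])

```text
clock: 15.55
position: [485.3, 140.2, 86.9]
ee_rot: [-2.32, -2.118, 0.0]
ft_force: [0.1, -0.2, -0.7]
grip_width: 9.4
finger_force: 60.2
```

```bash
python3 - <<'E'
from h import *
st()
E
```

```text
t 15.55 p [485.31 140.2   86.92] yawx 84.8 tilt [-0. -0.] F [ 0.08 -0.25 -0.7 ] T [-0.004  0.033  0.048] w 9.4 60.2 j [0.2  0.27 2.01 0.   0.86 0.29]
```

Request:
arm_command([
  [0, 0, 0, 2, 0],
  [0, 0, 0, 2, 0],
  [0, 0, 0, 1.5, 0],
  [0, 0, 0, 1, 0],
  [0, 0, 0, 0.5, 0],
])

```text
clock: 16.05
position: [485.3, 140.2, 79.9]
ee_rot: [-2.32, -2.118, 0.0]
ft_force: [-0.7, -0.7, -0.9]
grip_width: 9.4
finger_force: 60.2
```

Request:
arm_command([
  [0, 0, 0, 0.7, 0],
  [0, 0, 0, 0.7, 0],
  [0, 0, 0, 0, 0],
])

```text
clock: 16.35
position: [485.4, 140.2, 78.7]
ee_rot: [2.32, 2.118, 0.0]
ft_force: [0.0, 0.6, -1.3]
grip_width: 9.7
finger_force: 60.2
```

Request:
arm_command([
  [0, 0, 0, 0.5, 0],
  [0, 0, 0, 0.5, 0],
  [0, 0, 0, 0, 0],
])

```text
clock: 16.65
position: [485.6, 140.3, 78.2]
ee_rot: [2.32, 2.118, 0.001]
ft_force: [-0.9, -0.6, 3.7]
grip_width: 9.0
finger_force: 61.0
```

Request:
arm_command([
  [0, 0, 0, 0.5, 0],
  [0, 0, 0, 0.5, 0],
  [0, 0, 0, 0, 0],
])

```text
clock: 16.95
position: [485.7, 140.3, 77.7]
ee_rot: [2.32, 2.118, 0.001]
ft_force: [-2.2, -1.2, 8.5]
grip_width: 9.4
finger_force: 61.6
```

Request:
arm_command([
  [0, 0, 0, -0.7, 0],
  [0, 0, 0, 0, 5],
  [0, 0, 0, 0, 5],
  [0, 0, 0, 0, 5],
  [0, 0, 0, 0, 5],
  [0, 0, 0, 0, 5],
  [0, 0, 0, 0, 0],
])

```text
clock: 17.65
position: [485.9, 140.1, 77.5]
ee_rot: [2.723, 1.566, 0.002]
ft_force: [0.4, -0.3, 1.5]
grip_width: 9.3
finger_force: 60.4
```

```bash
python3 - <<'E'
from h import *
st()
E
```

```text
t 17.65 p [485.86 140.15  77.48] yawx 59.81 tilt [0.08 0.  ] F [ 0.42 -0.3   1.47] T [-0.119 -0.112  0.016] w 9.3 60.4 j [ 0.19  0.28  2.02 -0.    0.84  0.72]
```

Now press lightly.

Request:
arm_command([
  [0, 0, 0, 0.5, 0],
  [0, 0, 0, 0.5, 0],
  [0, 0, 0, 0.5, 0],
  [0, 0, 0, 0, 0],
])

```text
clock: 18.05
position: [485.8, 140.2, 75.9]
ee_rot: [2.723, 1.566, 0.001]
ft_force: [2.1, -1.1, 0.4]
grip_width: 9.6
finger_force: 60.3
```

Request:
arm_command([
  [0, 0, 0, 1, 0],
  [0, 0, 0, 1, 0],
  [0, 0, 0, 1, 0],
  [0, 0, 0, 1, 0],
  [0, 0, 0, 1, 0],
  [0, 0, 0, 0, 0],
])

```text
clock: 18.65
position: [485.7, 140.2, 70.8]
ee_rot: [2.723, 1.566, 0.001]
ft_force: [2.3, -1.1, -0.9]
grip_width: 9.5
finger_force: 60.3
```

Request:
arm_command([
  [0, 0, 0, 0.6, 0],
  [0, 0, 0, 0.6, 0],
  [0, 0, 0, 0.6, 0],
  [0, 0, 0, 0, 0],
])

```text
clock: 19.05
position: [485.8, 140.2, 69.6]
ee_rot: [2.723, 1.566, 0.001]
ft_force: [2.5, -0.6, 3.9]
grip_width: 9.6
finger_force: 61.1
```

Request:
arm_command([
  [0, 0, 0, -0.5, 0],
  [0, 0, 0, 0, -5],
  [0, 0, 0, 0, -5],
  [0, 0, 0, 0, -5],
  [0, 0, 0, 0, -5],
  [0, 0, 0, 0, -5],
  [0, 0, 0, 0, -5],
  [0, 0, 0, 0, -5],
  [0, 0, 0, 0, -5],
  [0, 0, 0, 0, -5],
  [0, 0, 0, 0, -5],
  [0, 0, 0, 0, 0],
])

```text
clock: 20.25
position: [485.7, 140.2, 69.5]
ee_rot: [1.806, 2.569, 0.001]
ft_force: [3.5, -1.9, -0.1]
grip_width: 9.4
finger_force: 60.5
```

Request:
arm_command([
  [0, 0, 0, 0.4, 0],
  [0, 0, 0, 0.5, 0],
  [0, 0, 0, 0.5, 0],
  [0, 0, 0, 0, 0],
])

```text
clock: 20.65
position: [485.7, 140.2, 68.3]
ee_rot: [1.807, 2.569, 0.001]
ft_force: [3.6, -1.5, 1.9]
grip_width: 9.2
finger_force: 60.8
```

```bash
python3 - <<'E'
from h import *
st()
E
```

```text
t 20.65 p [485.73 140.17  68.34] yawx 109.77 tilt [0.05 0.  ] F [ 3.61 -1.51  1.85] T [-0.326 -0.677 -0.06 ] w 9.2 60.8 j [ 0.19  0.3   2.02 -0.    0.82 -0.15]
```

Request:
arm_command([
  [0, -0.1, 0.3, 0.5, 0],
  [0, 0, 0, 1, 0],
  [0, 0, 0, 1, 0],
  [0, 0, 0, 1, 0],
  [0, 0, 0, 0, 0],
])

```text
clock: 21.15
position: [485.8, 140.2, 64.5]
ee_rot: [1.806, 2.57, 0.0]
ft_force: [2.9, -2.0, 1.2]
grip_width: 9.1
finger_force: 60.8
```

Request:
arm_command([
  [0, 0, 0, 1, 0],
  [0, 0, 0, 1, 0],
  [0, 0, 0, 1, 0],
  [0, 0, 0, 0, 0],
])

```text
clock: 21.55
position: [485.8, 140.2, 61.6]
ee_rot: [1.806, 2.57, 0.0]
ft_force: [3.5, -2.1, 2.3]
grip_width: 8.9
finger_force: 60.9
```

Request:
arm_command([
  [0, 0, 0, 0.7, 0],
  [0, 0, 0, 0.7, 0],
  [0, 0, 0, 0.7, 0],
  [0, 0, 0, 0, 0],
])

```text
clock: 21.95
position: [485.8, 140.2, 59.6]
ee_rot: [1.806, 2.57, 0.0]
ft_force: [3.9, -2.0, 4.3]
grip_width: 9.3
finger_force: 61.1
```

Request:
arm_command([
  [0, 0, 0, 0.5, 0],
  [0, 0, 0, 0.5, 0],
  [0, 0, 0, 0, 0],
])

```text
clock: 22.25
position: [485.9, 140.2, 59.6]
ee_rot: [-1.806, -2.57, 0.0]
ft_force: [0.6, -2.5, 9.9]
grip_width: 9.2
finger_force: 62.0
```

Request:
arm_command([
  [0, 0, 0, -0.3, 5],
  [0, 0, 0, 0, 6],
  [0, 0, 0, 0, 6],
  [0, 0, 0, 0, 6],
  [0, 0, 0, 0, 6],
  [0, 0, 0, 0, 6],
  [0, 0, 0, 0, 6],
  [0, 0, 0, 0, 6],
  [0, 0, 0, 0, 6],
  [0, 0, 0, 0, 6],
  [0, 0, 0, 0, 6],
  [0, 0, 0, 0, 0],
], newtons=80)

```text
clock: 23.45
position: [485.9, 140.3, 59.6]
ee_rot: [2.905, 1.195, 0.0]
ft_force: [2.0, -1.1, 8.3]
grip_width: 9.3
finger_force: 77.9
```

```bash
python3 - <<'E'
from h import *
st()
E
```

```text
t 23.45 p [485.86 140.34  59.6 ] yawx 44.73 tilt [0.01 0.  ] F [ 2.01 -1.13  8.35] T [-0.453 -0.443  0.026] w 9.3 77.9 j [ 0.2   0.32  2.02 -0.    0.81  0.99]
```

Request:
arm_command([
  [0, 0, 0, 0, 6],
  [0, 0, 0, 0, 6],
  [0, 0, 0, 0, 6],
  [0, 0, 0, 0, 6],
  [0, 0, 0, 0, 6],
  [0, 0, 0, 0, 6],
  [0, 0, 0, 0, 6],
  [0, 0, 0, 0, 6],
  [0, 0, 0, 0, 2],
  [0, 0, 0, 0, 0],
  [0, 0, 0, 0, 0],
])

```text
clock: 24.55
position: [486.2, 140.2, 59.6]
ee_rot: [3.138, -0.141, 0.001]
ft_force: [2.0, -3.4, 7.4]
grip_width: 9.4
finger_force: 77.9
```

```bash
python3 - <<'E'
from h import *
st()
E
```

```text
t 24.55 p [486.15 140.2   59.59] yawx -5.15 tilt [ 0.05 -0.01] F [ 1.96 -3.36  7.38] T [-0.541 -0.548  0.11 ] w 9.4 77.9 j [ 0.19  0.32  2.02 -0.    0.81  1.86]
```

Request:
arm_command([
  [0, 0, 0, 0, 2],
  [0, 0, 0, 0, 2],
  [0, 0, 0, 0, 2],
  [0, 0, 0, 0, 0],
  [0, 0, 0, 0, 0],
])

```text
clock: 25.05
position: [486.2, 140.2, 59.6]
ee_rot: [3.127, -0.305, 0.001]
ft_force: [2.8, -1.8, 8.2]
grip_width: 9.1
finger_force: 77.9
```

```bash
python3 - <<'E'
from h import *
st()
E
```

```text
t 25.05 p [486.18 140.17  59.62] yawx -11.15 tilt [ 0.05 -0.02] F [ 2.81 -1.84  8.19] T [-0.479 -0.549  0.111] w 9.1 77.9 j [ 0.19  0.32  2.02 -0.    0.81  1.96]
```

Request:
arm_command([
  [0, 0, 0, 0, 1.5],
  [0, 0, 0, 0, 1.5],
  [0, 0, 0, 0, 0],
  [0, 0, 0, 0, 0],
])

```text
clock: 25.45
position: [486.2, 140.1, 59.6]
ee_rot: [3.117, -0.387, 0.002]
ft_force: [2.9, -2.4, 7.5]
grip_width: 9.1
finger_force: 77.9
```

```bash
python3 - <<'E'
from h import *
st()
f=viewer.grab_frame("scene"); np.savez("f10.npz",**f)
a=cv2.resize(f["pixels"][230:330,220:340],(720,600),interpolation=cv2.INTER_CUBIC); cv2.imwrite("pics/s10.png",a[:,:,::-1])
E
```

```text
t 25.45 p [486.19 140.15  59.61] yawx -14.14 tilt [ 0.06 -0.02] F [ 2.94 -2.37  7.47] T [-0.494 -0.579  0.116] w 9.1 77.9 j [ 0.19  0.32  2.02 -0.    0.81  2.01]
```

View pics/s10.png

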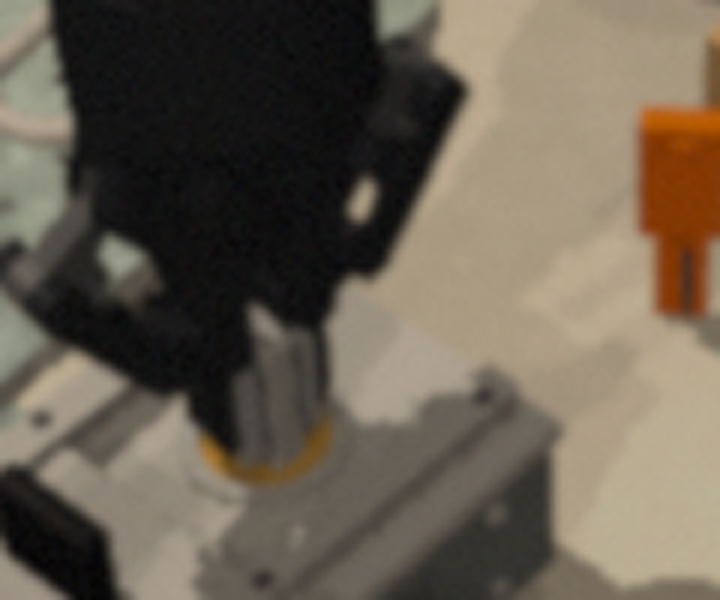

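Request:
arm_command([
  [0, 0, 0, 0, 1.5],
  [0, 0, 0, 0, 0],
  [0, 0, 0, 0, 0],
])

```text
clock: 25.8
position: [486.2, 140.2, 59.6]
ee_rot: [3.112, -0.428, 0.002]
ft_force: [3.6, -2.9, 6.8]
grip_width: 9.2
finger_force: 77.9
```

```bash
python3 - <<'E'
from h import *
st()
E
```

```text
t 25.8 p [486.21 140.15  59.61] yawx -15.64 tilt [ 0.06 -0.02] F [ 3.56 -2.88  6.77] T [-0.548 -0.607  0.218] w 9.2 77.9 j [ 0.19  0.32  2.02 -0.    0.81  2.04]
```

Request:
arm_command([
  [0, 0, 0, 0, 1.5],
  [0, 0, 0, 0, 0],
  [0, 0, 0, 0, 0],
])

```text
clock: 26.1
position: [486.2, 140.1, 59.6]
ee_rot: [3.106, -0.468, 0.002]
ft_force: [2.5, -2.9, 8.0]
grip_width: 9.5
finger_force: 77.9
```

```bash
python3 - <<'E'
from h import *
st()
E
```

```text
t 26.1 p [486.19 140.11  59.59] yawx -17.14 tilt [ 0.05 -0.02] F [ 2.49 -2.93  8.03] T [-0.585 -0.592  0.209] w 9.5 77.9 j [ 0.19  0.32  2.02 -0.    0.81  2.07]
```

Request:
arm_command([
  [0, 0, 0, 0, 1.5],
  [0, 0, 0, 0, 0],
  [0, 0, 0, 0, 0],
])

```text
clock: 26.4
position: [486.2, 140.1, 59.6]
ee_rot: [3.1, -0.508, 0.002]
ft_force: [3.1, -2.0, 7.3]
grip_width: 9.2
finger_force: 77.9
```

```bash
python3 - <<'E'
from h import *
st()
E
```

```text
t 26.4 p [486.21 140.11  59.61] yawx -18.61 tilt [ 0.06 -0.03] F [ 3.09 -1.98  7.32] T [-0.565 -0.57   0.238] w 9.2 77.9 j [ 0.19  0.32  2.02 -0.    0.81  2.09]
```

```bash
python3 - <<'E'
from h import *
print(arm.hand_in()); st()
E
```

```text
the job is handed in; nothing more can be done
None
the job is handed in; nothing more can be done
```

I opened the guard fully and pushed the square key all the way in past both wafers. I then turned it a quarter turn clockwise, judged from the hand's angle and the rising torque, and handed the job in at about 26 s with the gripper still holding it there.

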